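# Set a fossil carrier on a sloped viewing stand

### The job

Pull the stiff sliding lid of the specimen store back until the long compartment, at the end away from the robot, is completely open while the short compartment at the near end stays covered, and leave the lid there. Take out the aluminium carrier with the fossil (in its compartment it can only be held by its two end faces), set it down upright on the bare bench and let go, then take it again by its long sides. Lower it right down onto the sloped plate of the viewing stand without dropping it, fossil up, between the two side cheeks, lying flat with one long side down against the low stop; leave the other things on the bench where they are.

Things in the scene. Friction and masses are not known exactly. Their poses are not given: they have to be found in the camera images.
- store: Fixed grey box, 214 (x) x 74 (y) mm, walls 66 mm high, rails on its long top edges 77 mm high. Origin: underside centre on the bench; x along it, away from the robot. Far compartment: x -35 to +101, y -25 to +25 mm, centre x +33, floor 12 mm above the bench. Then a 16 mm divider (x -51 to -35) and the near compartment (x -101 to -51), both 66 mm high.
- lid (a joint): How far the clear lid (214 x 56 x 6 mm, on top of the store between the rails, its top 72.5 mm above the bench) is pulled, m: it slides along the store's -x (towards the robot), 0 = shut, 0.19 = end of travel, starts at 0 to 0.015. Friction about 7 N; stays where left. Its rear edge is at store x = 107 mm - value: over the divider from 0.142 to 0.158.
- lid_grip (a point): In the black upright tab on the lid, to be pinched from above: 14 mm along the slide (store x), 44 mm across (store y), rising 30 mm above the lid's top, from 72.5 to 102.5 mm over the bench. The point is in the tab's middle in x and y, 10 mm below its top, and moves with the lid. Axes as the store's.
- carrier: Loose aluminium block, 68 (x) x 44 (y) x 40 (z) mm, 0.25 to 0.42 kg, with a round fossil, 34 mm across, up to 13 mm high, in the middle of its top. Origin: underside centre, z up; same after a half turn. Starts under the lid on the far compartment's floor near its centre, x along the store's x: about 3 mm free beside each long side, about 30 mm beyond each end face.
- cradle: Fixed sloped plate of the stand, 22 deg from level, low edge towards the robot. Origin: on its underside, 75 mm above the bench; x up the slope, y level across it, z square to it. Upper face at z = 8 mm, x -38 to +30. Low stop: x -38 to -30, up to z = 17. Cheeks on both sides: 78 mm clear between (y -39 to +39), up to z = 46, 6 mm thick. Upper end open.
- seat (a point): Where the carrier's origin is when it lies well: on the sloped plate's upper face (cradle x -8, y 0, z 8 mm), long side against the low stop, its 68 mm length across the slope between the cheeks, which leave 5 mm at each end face (too little for a finger). Axes as the cradle's. The plate stands on a post and a 110 x 90 x 12 mm foot.
- petri: Bystander: loose glass dish, 86 mm across, 16 mm high, origin underside centre. The bench between the store and the stand, nearer than this dish and beyond the forceps, is bare.
- forceps: Bystander: loose steel forceps lying on the bench, 120 x 16 x 7 mm, origin underside centre, x along it.
- reagent: Bystander: loose glass bottle, 68 mm across, 160 mm high, blue cap, origin underside centre.
- sprayer: Bystander: loose white spray bottle, 68 mm across, 185 mm high, origin underside centre.
- carton: Bystander: cardboard box 90 x 60 x 45 mm, origin underside centre.
- tipbox: Bystander: pipette tip box with blue lid, 80 x 120 x 67 mm, origin underside centre.

How it is judged:
By the outcome, as a careful person would: the job done as asked, in the order asked, and still so for the second after the job is handed in, with the robot touching nothing.
It also fails if it takes over 61 s, if anything falls off the work surface, if the arm or the gripper's body presses on something with over 40 N, if the wrist force passes 120 N, or if a joint passes its speed limit or range.

### The arm

A 6-joint arm with a two-finger parallel gripper is mounted at the origin on the work surface. World frame = base frame: x ahead of the robot, y to its left, z up, the work surface at z = 0. Lengths are in m, angles in rad, forces in N, time in s.
With the tool pointing down it reaches from about 0.35 to 0.925 m from the base axis. Payload 6.4 kg.
Tool frame: the origin (TCP) lies on the centre line of the jaws, within the pads' length; the fingertips stand 8 mm ahead of it and the grasp point (between the pads) lies 11 mm behind it; z points along the fingers, y is the line along which they close (so a half turn about z gives the same grasp; the last joint's range is limited). The gripper opens to 85 mm and grips with 20 to 120 N. Pads are 22 mm wide; open, the fingers measure 114 mm over their backs; the gripper's body (76 mm by 85 mm) begins 54 mm behind the grasp point. The pads swing forward as they close: fully open they stand 13 mm farther back than shut.
Start: joints at [-1.369, 0.245, 1.558, -0, 1.339, -0.174], TCP at [0.239, -0.605, 0.239] pointing down, gripper open.
Joint ranges: [-3.13, 3.13], [-1.02, 2.26], [0.13, 2.54], [-0.95, 4.09], [0.21, 2.88], [-2.74, 2.74]. Speed limits (rad/s): [2.57, 2.57, 3.14, 3.14, 3.14, 3.14].

### API

Orientations are given as a unit quaternion [w, x, y, z].
In Python, from station import readout, optics, manip gives the robot as it stands.
- The arm moves only by the tool apply_moves, never from a script. Its argument "increments" is a list of rows, each an object with "linear": the shift along the tool's x, y, z in cm, a list of three; "turn": the turn about the tool's z in degrees. A call has 1 to 20 rows; each row is the pose to reach, as a shift and turn from the pose commanded when the call began, along the tool's axes at that moment; what a row does not reach only later rows make up. A row lasts 1/8 s, in which the tool goes at most 62.5 mm and 10.7 degrees, less where a joint would pass 70% of its speed; a pose out of reach is approached as far as the arm can. A call with a gripper value outside its range is refused whole. "jaw" is the opening, from 0 (shut) to 1 (fully open), set as the call begins (left out, the last holds). The fingers move at their own pace and stop on an object; "force" is the grip in N (left out, the last holds). Time passes only in rows, so rows that repeat a pose let the fingers close. It gives the time, the measured TCP pose, the force, the opening and the grip force at its end, in the units of the state.
- readout.sense(): the state, without advancing time (a new reading comes with each control period).
- optics.camera(name): name is "scene" or "top"; returns a dict with "img" (480x640x3 uint8, blue, green, red), "depth" (480x640 float32, m along the optical axis (not along the pixel's ray), 0 where there is no reading), "K" (3x3 intrinsics, pixels), "xyz" and "rotation" of the camera in the world. Camera axes: x right, y down, z forward; pixel columns grow to the right and rows downward; lengths in m; the calibration is good to about 2 mm. A picture is of the moment at which its call begins.
- manip.close_job(): hands the job in; it is judged then, once.
Trained networks look in a picture, given as the dict that the camera call returned (one of the last four; its "shot" number tells which), for a name from the list of things; names that differ only in an ending like _2 or _b are one class to them, and where a whole thing is asked for, a point or a joint stands for the part that bears it (a point fixed in the world has none). Each returns a list of dicts, best first, with "confidence" (0 to 1); they miss things now and then, are a little off and sometimes report something else, mostly with a low value. They report only what shows in the picture. A call takes as long as a camera call.
- optics.find_in(picture, label): "box" ([left, top, width, height] in pixels, round what is visible of it).
The state is a dict: "t": time; "q": joint angles; "qvel": joint speeds; "tau": joint torques, N m; "ee_pos": TCP position; "eef_rot": TCP orientation; "contact_force": force on the tool from outside, world axes, zero at the start; "ft_torque": the same for the moment, N m; "width": finger opening in m; "grasp_force": force on a finger pad.
Only numpy, scipy, OpenCV 4.12 (cv2) and the standard library are available. Lean on these libraries where they do the work, as an engineer would, in place of code of your own. Each camera call takes 0.05 s, during which the arm holds its last target. There are 200 camera calls.

## Working session

There is one attempt and no reset: what is moved stays moved. The work goes in short steps, Python scripts to look and compute and a tool call to move; the robot and the scene stay as the last step left them, time stands still between calls to the robot, and variables do not carry over. Pictures are saved under pics/ and viewed, at most 10 in all, crops included, and the job is handed in when it is done.

Besides the shell and the picture viewer there is one more tool, called after "Emit:" in YAML: its name, and indented under it one key for each argument. apply_moves: Moves the arm, as the interface text tells. Its arguments: {"type":"object","properties":{"increments":{"type":"array"},"jaw":{"type":"number"},"force":{"type":"number"}},"required":["increments"]}

```bash
ls; mkdir -p pics; python3 - <<'E'
from station import readout, optics, manip
import cv2,numpy as np
s=readout.sense();print({k:np.round(v,3) for k,v in s.items()})
ims=[]
for n in("scene","top"):
    c=optics.camera(n);ims.append(c["img"]);np.savez(n+"0.npz",**{k:c[k] for k in("img","depth","K","xyz","rotation")})
    print(n,c["K"].round(1).tolist(),c["xyz"],np.round(c["rotation"],3).tolist())
    for l in("store","lid","lid_grip","carrier","cradle","petri","forceps"):
        print(l,[(np.round(d["box"]).tolist(),round(d["confidence"],2)) for d in optics.find_in(c,l)][:2])
    cv2.imwrite(f"pics/{n}0.png",c["img"])
E
```

```text
pics
{'t': np.float64(0.0), 'q': array([-1.369,  0.246,  1.559, -0.   ,  1.339, -0.174]), 'qvel': array([-0.001,  0.001,  0.002, -0.001, -0.002,  0.001]), 'tau': array([-1.0000e-03, -4.2951e+01, -3.2613e+01, -0.0000e+00,  5.0000e-03,
       -0.0000e+00]), 'ee_pos': array([ 0.238, -0.604,  0.238]), 'eef_rot': array([-0.001,  0.982,  0.187, -0.   ]), 'contact_force': array([0.306, 0.093, 0.102]), 'ft_torque': array([0.015, 0.007, 0.002]), 'grasp_force': np.float64(0.0), 'width': np.float64(0.086)}
scene [[449.4, 0.0, 316.7], [0.0, 449.4, 240.8], [0.0, 0.0, 1.0]] [1.42346289 0.51102507 0.70536699] [-0.244, 0.467, 0.747, -0.407]
store [([347.0, 228.0, 54.0, 75.0], 0.8)]
lid [([354.0, 228.0, 43.0, 51.0], 0.9), ([449.0, 277.0, 44.0, 47.0], 0.57)]
lid_grip [([354.0, 227.0, 42.0, 48.0], 0.66)]
carrier []
cradle [([223.0, 193.0, 35.0, 18.0], 0.9)]
petri [([269.0, 260.0, 31.0, 26.0], 0.97)]
forceps [([283.0, 208.0, 19.0, 17.0], 0.49)]
top [[463.7, 0.0, 315.3], [0.0, 463.7, 243.2], [0.0, 0.0, 1.0]] [0.43045013 0.05340348 1.05542661] [-0.059, 0.712, -0.698, 0.051]
store [([221.0, 208.0, 41.0, 105.0], 0.79)]
lid [([229.0, 214.0, 26.0, 99.0], 0.81)]
lid_grip [([228.0, 213.0, 23.0, 99.0], 0.82)]
carrier []
cradle [([419.0, 264.0, 55.0, 49.0], 0.58)]
petri [([318.0, 203.0, 36.0, 39.0], 0.7), ([222.0, 208.0, 39.0, 106.0], 0.15)]
forceps [([384.0, 309.0, 11.0, 46.0], 0.61), ([319.0, 201.0, 36.0, 42.0], 0.24)]
```

```bash
python3 - <<'E'
import cv2,numpy as np
d=np.load("top0.npz");cv2.imwrite("pics/topc.png",cv2.resize(d["img"][170:370,190:500],(775,500),interpolation=cv2.INTER_CUBIC))
d=np.load("scene0.npz");cv2.imwrite("pics/scenec.png",cv2.resize(d["img"][150:350,190:500],(775,500),interpolation=cv2.INTER_CUBIC))
E
```

```text
(no output)
```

View pics/topc.png

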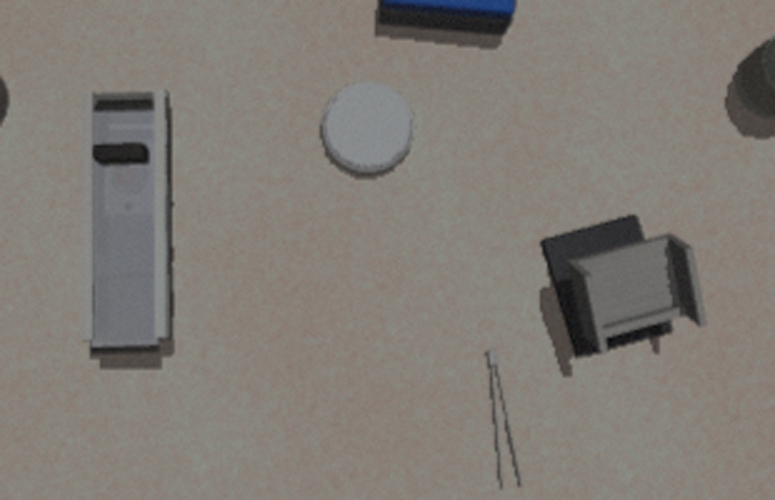

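View pics/scenec.png

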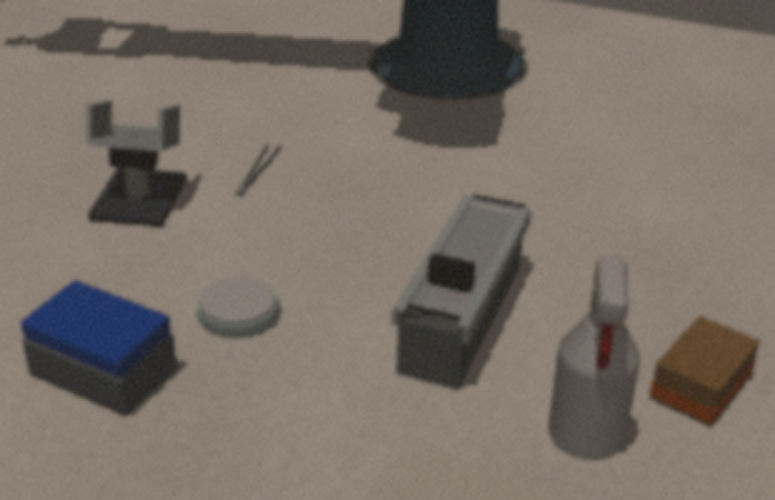

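The top view shows the store at pixels x≈227–258, y≈207–310, with the tab near (238,231). The stand is at (420–470, 257–312), turned slightly. The dish is at (337,221), and the forceps at (388–397, 310–365). The scene view matches this layout.

```bash
cat > h.py <<'E'
import numpy as np,cv2
def cloud(c,box=None):
    D=c["depth"];K=c["K"];v,u=np.mgrid[:480,:640];m=D>0
    if box: l,t,w,h=box; m&=(u>=l)&(u<l+w)&(v>=t)&(v<t+h)
    P=np.stack([(u-K[0,2])/K[0,0]*D,(v-K[1,2])/K[1,1]*D,D],-1)[m]
    return P@np.array(c["rotation"]).T+c["xyz"]
def proj(c,P):
    p=(np.atleast_2d(P)-c["xyz"])@np.array(c["rotation"]);p=p@c["K"].T;return p[:,:2]/p[:,2:]
E
python3 - <<'E'
from h import *
np.set_printoptions(suppress=True,precision=4)
B={"top":{"store":(215,195,55,125),"cradle":(405,250,75,70),"petri":(312,197,48,50),"forceps":(375,300,30,70)},"scene":{"store":(340,220,70,90),"cradle":(220,187,50,60),"petri":(265,255,40,35)}}
for n in B:
    c=dict(np.load(n+"0.npz"))
    g=cloud(c,(300,260,60,40) if n=="top" else (300,230,30,20));print(n,"bench z",np.median(g[:,2]),g[:,2].std())
    for k,b in B[n].items():
        P=cloud(c,b)
        print(k,"z hist",np.histogram(P[:,2],np.arange(-.005,.14,.01))[0])
        if k=="store":
            for lo,hi in((.055,.084),(.074,.083),(.09,.11)):
                Q=P[(P[:,2]>lo)&(P[:,2]<hi)]
                if len(Q)>5: print(lo,len(Q),np.median(Q,0),Q.min(0),Q.max(0),cv2.minAreaRect(Q[:,:2].astype(np.float32)*1000))
        if k=="petri":
            Q=P[P[:,2]>.009];print(cv2.minAreaRect(Q[:,:2].astype(np.float32)*1000))
        if k=="cradle":
            for lo,hi in((.004,.02),(.06,.15)):
                Q=P[(P[:,2]>lo)&(P[:,2]<hi)];print(lo,len(Q),Q.mean(0),cv2.minAreaRect(Q[:,:2].astype(np.float32)*1000))
E
```

```text
Traceback (most recent call last):
  File "h.py", line 6, in cloud
    return P@np.array(c["rotation"]).T+c["xyz"]
           ~^~~~~~~~~~~~~~~~~~~~~~~~~~
ValueError: matmul: Input operand 1 has a mismatch in its core dimension 0, with gufunc signature (n?,k),(k,m?)->(n?,m?) (size 4 is different from 3)
```

```bash
cat > h.py <<'E'
import numpy as np,cv2
from scipy.spatial.transform import Rotation as R
def rot(q): return R.from_quat(np.roll(q,-1)).as_matrix()
def cloud(c,box=None):
    D=c["depth"];K=c["K"];v,u=np.mgrid[:480,:640];m=D>0
    if box: l,t,w,h=box; m&=(u>=l)&(u<l+w)&(v>=t)&(v<t+h)
    P=np.stack([(u-K[0,2])/K[0,0]*D,(v-K[1,2])/K[1,1]*D,D],-1)[m]
    return P@rot(c["rotation"]).T+c["xyz"]
def proj(c,P):
    p=(np.atleast_2d(P)-c["xyz"])@rot(c["rotation"]);p=p@c["K"].T;return p[:,:2]/p[:,2:]
E
python3 - <<'E'
from h import *
np.set_printoptions(suppress=True,precision=4)
B={"top":{"store":(215,195,55,125),"cradle":(405,250,75,70),"petri":(312,197,48,50),"forceps":(375,300,30,70)},"scene":{"store":(340,220,70,90),"cradle":(220,187,50,60),"petri":(265,255,40,35)}}
for n in B:
    c=dict(np.load(n+"0.npz"))
    g=cloud(c,(300,260,60,40) if n=="top" else (300,230,30,20));print(n,"bench z",np.median(g[:,2]),g[:,2].std())
    for k,b in B[n].items():
        P=cloud(c,b)
        print(k,"z hist",np.histogram(P[:,2],np.arange(-.005,.14,.01))[0])
        if k=="store":
            for lo,hi in((.055,.084),(.074,.083),(.09,.11)):
                Q=P[(P[:,2]>lo)&(P[:,2]<hi)]
                if len(Q)>5: print(lo,len(Q),np.median(Q,0),Q.min(0),Q.max(0),cv2.minAreaRect(Q[:,:2].astype(np.float32)*1000))
        if k=="petri":
            Q=P[P[:,2]>.009];print(cv2.minAreaRect(Q[:,:2].astype(np.float32)*1000))
        if k=="cradle":
            for lo,hi in((.004,.02),(.06,.15)):
                Q=P[(P[:,2]>lo)&(P[:,2]<hi)];print(lo,len(Q),Q.mean(0),cv2.minAreaRect(Q[:,:2].astype(np.float32)*1000))
E
```

```text
top bench z 0.0008991225031702577 0.0018912208719084511
store z hist [3066  132    4    0    0   17   45 2030 1386   14  139   10    0    0]
0.055 3458 [0.542  0.2268 0.0743] [0.4365 0.1863 0.0551] [0.6638 0.2686 0.0838] ((549.9192504882812, 228.491943359375), (226.1494903564453, 75.31324768066406), 2.728050947189331)
0.074 1861 [0.5411 0.2272 0.0762] [0.4366 0.1868 0.074 ] [0.6631 0.2686 0.0827] ((549.2539672851562, 228.22154235839844), (224.34921264648438, 74.56534576416016), 2.8776021003723145)
0.09 155 [0.6022 0.2293 0.1024] [0.5955 0.2084 0.0908] [0.612  0.2525 0.1062] ((603.2433471679688, 230.74957275390625), (14.574965476989746, 44.105220794677734), 4.694594860076904)
cradle z hist [2636  773  112    0    0    0    0  147  584  502  145  156  121   49]
0.004 993 [ 0.5139 -0.1901  0.0115] ((508.41851806640625, -220.60626220703125), (168.75814819335938, 156.80270385742188), 89.60928344726562)
0.06 1704 [ 0.4991 -0.2019  0.0908] ((494.95599365234375, -200.5341796875), (80.12942504882812, 92.07054138183594), 16.29790687561035)
petri z hist [1271   83 1032    5    0    0    0    0 
[... 728 characters left out ...]
3 [0.6101 0.2322 0.1001] [0.5977 0.2091 0.0902] [0.6152 0.2538 0.1052] ((606.6878051757812, 231.8115234375), (16.80686378479004, 44.03061294555664), 5.163079261779785)
cradle z hist [1675  532   54   23   30   39   55  111  110  168   75   67   41   11]
0.004 609 [ 0.513  -0.1914  0.0117] ((420.37750244140625, -259.0662841796875), (349.2234191894531, 158.92300415039062), 34.62559509277344)
0.06 613 [ 0.5056 -0.1976  0.0895] ((496.0811767578125, -199.35877990722656), (85.87786865234375, 91.74044799804688), 14.153458595275879)
petri z hist [743 113 537   0   0   0   0   0   0   0   0   0   0   0]
((649.8560180664062, 21.186767578125), (82.44723510742188, 84.40745544433594), 47.384334564208984)
```

```bash
cat > fit.py <<'E'
from h import *
from scipy.optimize import least_squares
def sd(P,lo,hi):
    lo,hi=np.array(lo)/1e3,np.array(hi)/1e3
    q=np.abs(P-(lo+hi)/2)-(hi-lo)/2
    return np.linalg.norm(np.maximum(q,0),axis=1)+np.minimum(q.max(1),0)
def U(P,bs): return np.min([np.abs(sd(P,*b)) for b in bs],0)
def loc(P,x,y,z,yaw,pit=0):
    return (P-[x,y,z])@R.from_euler("ZY",[yaw,-pit]).as_matrix()
CR=[((-38,-45,0),(30,45,8)),((-38,-45,0),(-30,45,17)),((-38,-45,0),(30,-39,46)),((-38,39,0),(30,45,46))]
def cradle(P,x0=(.5,-.2,np.radians(15))):
    f=lambda p:U(loc(P,p[0],p[1],.075,p[2],np.radians(22)),CR)
    r=least_squares(f,x0,loss="soft_l1",f_scale=.002);return r.x,np.median(f(r.x))
def store(P,x0=(.556,.229,.048,.011,.05)):
    def f(p):
        v,t=p[3]*1e3,p[4]*1e3
        b=[((-107,-37,0),(107,37,66)),((-107,-37,66),(107,-29,77)),((-107,29,66),(107,37,77)),
           ((-107-v,-28,66.5),(107-v,28,72.5)),((t-7,-22,72.5),(t+7,22,102.5))]
        return U(loc(P,p[0],p[1],0,p[2]),b)
    r=least_squares(f,x0,loss="soft_l1",f_scale=.002);return r.x,np.median(f(r.x))
E
python3 - <<'E'
from fit import *
np.set_printoptions(suppress=True,precision=4)
c={n:dict(np.load(n+"0.npz")) for n in("top","scene")}
S=[cloud(c["top"],(215,195,55,125)),cloud(c["scene"],(340,220,70,90))]
C=[cloud(c["top"],(405,250,75,70)),cloud(c["scene"],(220,187,50,60))]
S=[P[P[:,2]>.02] for P in S];C=[P[P[:,2]>.065] for P in C]
for P in S+[np.vstack(S)]: print("store",*store(P))
for P in C+[np.vstack(C)]: 
  r=cradle(P);print("cradle",*r); p=r[0]
  print(" seat",R.from_euler("ZY",[p[2],-np.radians(22)]).apply([-.008,0,.008])+[p[0],p[1],.075])
F=cloud(c["top"],(375,300,30,70));F=F[F[:,2]>.0045];print("forceps",F.min(0),F.max(0))
E
```

```text
store [0.5519 0.2282 0.0474 0.0075 0.052 ] 0.001347771240353686
store [0.556  0.2272 0.0477 0.0111 0.0483] 0.0010948348867331958
store [0.5558 0.2279 0.0462 0.011  0.0484] 0.0011948820318796473
cradle [ 0.5057 -0.1973  0.2854] 0.0008895111769620292
 seat [ 0.4958 -0.2002  0.0794]
cradle [ 0.5091 -0.1965  0.2816] 0.0011794092390375807
 seat [ 0.4991 -0.1994  0.0794]
cradle [ 0.5063 -0.1972  0.2874] 0.0008696205248029804
 seat [ 0.4963 -0.2001  0.0794]
forceps [ 0.3188 -0.1336  0.0045] [ 0.4691 -0.0688  0.0125]
```

```bash
cat > go.py <<'E'
import sys,numpy as np
from h import rot
from station import readout
s=readout.sense();M=rot(s["eef_rot"])
def inc(x,y,z,yaw):
    d=M.T@(np.array([x,y,z])-s["ee_pos"])*100
    cy=np.degrees(np.arctan2(M[1,1],M[0,1]));t=(cy-yaw+180)%360-180
    print("lin",d.round(2).tolist(),"turn",round(t,1),"from",s["ee_pos"].round(4),"yaw",round(cy,1))
if __name__=="__main__":
    a=list(map(float,sys.argv[1:]))
    for i in range(0,len(a),4): inc(*a[i:i+4])
E
python3 go.py .604 .2303 .17 2.7 .604 .2303 .085 2.7
```

```text
lin [64.64, -64.25, 6.93] turn -71.2 from [ 0.2386 -0.6046  0.2393] yaw -68.5
lin [64.64, -64.25, 15.43] turn -71.2 from [ 0.2386 -0.6046  0.2393] yaw -68.5
```

Emit:
apply_moves:
  increments:
    - {"linear": [64.64,-64.25,5],"turn": -71.2}
    - {"linear": [64.64,-64.25,5],"turn": -71.2}
    - {"linear": [64.64,-64.25,5],"turn": -71.2}
    - {"linear": [64.64,-64.25,5],"turn": -71.2}
    - {"linear": [64.64,-64.25,5],"turn": -71.2}
    - {"linear": [64.64,-64.25,5],"turn": -71.2}
    - {"linear": [64.64,-64.25,5],"turn": -71.2}
    - {"linear": [64.64,-64.25,5],"turn": -71.2}
    - {"linear": [64.64,-64.25,5],"turn": -71.2}
    - {"linear": [64.64,-64.25,5],"turn": -71.2}
    - {"linear": [64.64,-64.25,5],"turn": -71.2}
    - {"linear": [64.64,-64.25,5],"turn": -71.2}
    - {"linear": [64.64,-64.25,5],"turn": -71.2}
    - {"linear": [64.64,-64.25,5],"turn": -71.2}
    - {"linear": [64.64,-64.25,5],"turn": -71.2}
    - {"linear": [64.64,-64.25,5],"turn": -71.2}
    - {"linear": [64.64,-64.25,5],"turn": -71.2}
    - {"linear": [64.64,-64.25,5],"turn": -71.2}

```text
t: 3.05
ee_pos: [0.6039, 0.2291, 0.1894]
eef_rot: [0.0, 0.691, 0.723, -0.0]
contact_force: [0.6, -0.8, 0.0]
width: 0.0853
grasp_force: 0.0
```

```bash
python3 go.py .604 .2303 .085 2.7
```

```text
lin [0.12, 0.02, 10.44] turn -0.0 from [0.6039 0.2291 0.1894] yaw 2.7
```

Emit:
apply_moves:
  increments:
    - {"linear": [0.1,0,5],"turn": 0}
    - {"linear": [0.1,0,9],"turn": 0}
    - {"linear": [0.1,0,10.4],"turn": 0}
    - {"linear": [0.1,0,10.4],"turn": 0}

```text
t: 3.55
ee_pos: [0.6039, 0.2306, 0.0852]
eef_rot: [-0.0, 0.69, 0.723, -0.0]
contact_force: [-0.2, 0.4, -0.7]
width: 0.0853
grasp_force: 0.0
```

Emit:
apply_moves:
  increments:
    - {"linear": [0,0,0],"turn": 0}
    - {"linear": [0,0,0],"turn": 0}
    - {"linear": [0,0,0],"turn": 0}
    - {"linear": [0,0,0],"turn": 0}
    - {"linear": [0,0,0],"turn": 0}
    - {"linear": [0,0,0],"turn": 0}
  jaw: 0
  force: 50

```text
t: 4.3
ee_pos: [0.6045, 0.2314, 0.086]
eef_rot: [0.0, 0.69, 0.724, 0.0]
contact_force: [-0.2, 0.1, 4.2]
width: 0.0128
grasp_force: 51.9
```

Emit:
apply_moves:
  increments:
    - {"linear": [0,-1,-0.05],"turn": 0}
    - {"linear": [0,-3,-0.05],"turn": 0}
    - {"linear": [0,-5.5,-0.05],"turn": 0}
    - {"linear": [0,-8,-0.05],"turn": 0}
    - {"linear": [0,-10.5,-0.05],"turn": 0}
    - {"linear": [0,-12.8,-0.05],"turn": 0}
    - {"linear": [0,-14,-0.05],"turn": 0}
    - {"linear": [0,-14,-0.05],"turn": 0}
    - {"linear": [0,-14,-0.05],"turn": 0}

```text
t: 5.42
ee_pos: [0.4637, 0.2248, 0.0859]
eef_rot: [-0.001, 0.69, 0.724, -0.001]
contact_force: [-4.3, 1.5, 6.8]
width: 0.0128
grasp_force: 52.6
```

```bash
cat > look.py <<'E'
from fit import *
from station import optics
def shots(tag):
    o={}
    for n in("top","scene"):
        c=optics.camera(n);np.savez(n+tag,**{k:c[k] for k in("img","depth","K","xyz","rotation")});o[n]=c
    return o
E
python3 - <<'E'
from look import *
c=shots("1");t=c["top"]["img"][190:330,205:275];s=c["scene"]["img"][205:315,330:430]
cv2.imwrite("pics/lid1.png",np.hstack([cv2.resize(t,(300,600),interpolation=2),cv2.resize(s,(500,600),interpolation=2)]))
E
```

```text
(no output)
```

View pics/lid1.png

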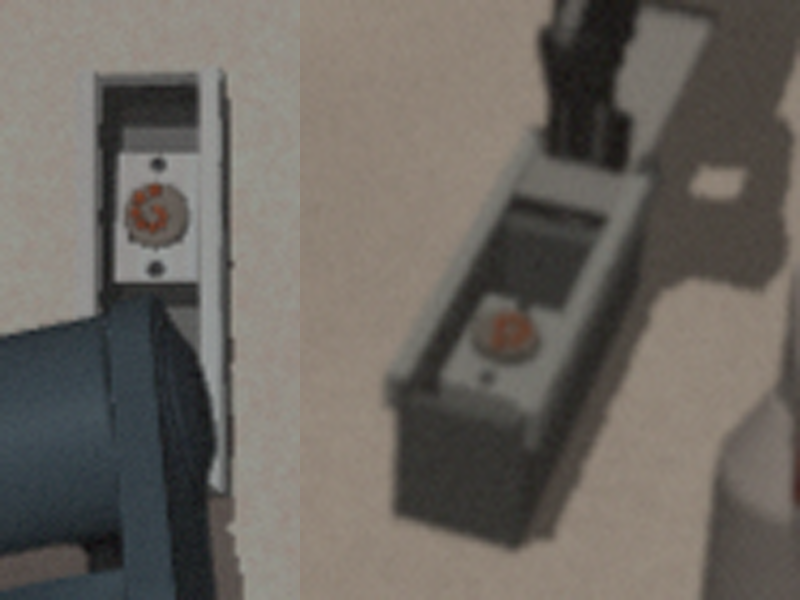

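The lid is pulled back. The far compartment shows the carrier with its fossil: top crop (155,215), scene crop (505,335). The lid's rear edge lies by the divider, so I'll release and measure it.

Emit:
apply_moves:
  increments:
    - {"linear": [0,0,0],"turn": 0}
    - {"linear": [0,0,0],"turn": 0}
    - {"linear": [0,0,0],"turn": 0}
    - {"linear": [0,0,-4],"turn": 0}
    - {"linear": [0,0,-10],"turn": 0}
    - {"linear": [-9,0,-12],"turn": 0}
    - {"linear": [-15,0,-12],"turn": 0}
    - {"linear": [-15,0,-12],"turn": 0}
  jaw: 1

```text
t: 6.52
ee_pos: [0.4715, 0.0723, 0.2064]
eef_rot: [0.001, 0.691, 0.723, 0.0]
contact_force: [0.6, 0.9, 0.0]
width: 0.0856
grasp_force: 0.0
```

```bash
cat > m.py <<'E'
from look import *
np.set_printoptions(suppress=True,precision=4)
c=shots("2")
for n,b,sp in(("top",(215,195,55,125),(.5525,.2285,.047)),("scene",(340,210,75,95),(.556,.2275,.047))):
    P=cloud(c[n],b);L=loc(P,sp[0],sp[1],0,sp[2])
    F=L[(abs(L[:,1])<.024)&(abs(L[:,0])<.125)&(L[:,2]>.005)]
    print(n)
    for x in np.arange(-.064,-.02,.004):
        q=F[(abs(F[:,0]-x)<.002)];print(round(x,3),len(q),np.percentile(q[:,2],[20,50,80]) if len(q) else "")
    T=F[F[:,2]>.09];print("tab",len(T),T.min(0),T.max(0)) if len(T) else 0
    Q=F[(F[:,2]>.046)&(F[:,2]<.057)&(F[:,0]>-.03)&(F[:,0]<.097)];W=P
    r=cv2.minAreaRect(Q[:,:2].astype(np.float32)*1000);print("carrier local",len(Q),r)
    q=F[(F[:,2]>.057)&(F[:,2]<.07)&(F[:,0]>-.01)&(F[:,0]<.08)];print("fossil",np.median(q,0),q.min(0),q.max(0))
    far=L[(L[:,0]>.085)&(abs(L[:,1])<.03)&(L[:,2]>.06)];print("far wall x",np.percentile(far[:,0],[5,50,95]))
t=c["top"]["img"][190:330,205:275];s=c["scene"]["img"][205:315,330:430]
cv2.imwrite("pics/lid2.png",np.hstack([cv2.resize(t,(300,600),interpolation=2),cv2.resize(s,(500,600),interpolation=2)]))
E
python3 m.py
```

```text
top
-0.064 44 [0.0722 0.0732 0.075 ]
-0.06 45 [0.0721 0.0739 0.0753]
-0.056 44 [0.0724 0.0734 0.0753]
-0.052 43 [0.0716 0.0733 0.0754]
-0.048 42 [0.0725 0.0741 0.0749]
-0.044 29 [0.0716 0.0727 0.0744]
-0.04 44 [0.0652 0.0672 0.0685]
-0.036 44 [0.0656 0.0669 0.0685]
-0.032 23 [0.0654 0.0664 0.0678]
-0.028 2 [0.0142 0.0148 0.0155]
-0.024 34 [0.0109 0.0131 0.0145]
tab 152 [-0.0973 -0.0224  0.0915] [-0.0834  0.0211  0.107 ]
carrier local 425 ((37.19656753540039, -0.5323657989501953), (42.890907287597656, 67.40428161621094), 89.86723327636719)
fossil [ 0.0375 -0.0015  0.0617] [ 0.0157 -0.0202  0.057 ] [0.067  0.0171 0.0675]
far wall x [0.088  0.1047 0.1096]
scene
-0.064 15 [0.0726 0.0733 0.0736]
-0.06 15 [0.0725 0.0733 0.0743]
-0.056 15 [0.0732 0.0741 0.0751]
-0.052 14 [0.0723 0.0738 0.0743]
-0.048 52 [0.0669 0.0708 0.0736]
-0.044 26 [0.0661 0.0675 0.0714]
-0.04 20 [0.0586 0.0664 0.0676]
-0.036 157 [0.0337 0.0476 0.0617]
-0.032 57 [0.0396 0.0526 0.0611]
-0.028 1 [0.0346 0.0346 0.0346]
-0.024 3 [0.0539 0.0591 0.0636]
tab 114 [-0.1014 -0.0194  0.0903] [-0.0818  0.0229  0.1049]
carrier local 219 ((27.48126983642578, -2.9552078247070312), (42.057125091552734, 104.37466430664062), 89.94825744628906)
fossil [ 0.0395 -0.0004  0.0615] [-0.0092 -0.024   0.057 ] [0.0732 0.0166 0.0669]
far wall x [0.0885 0.1055 0.1094]
```

View pics/lid2.png

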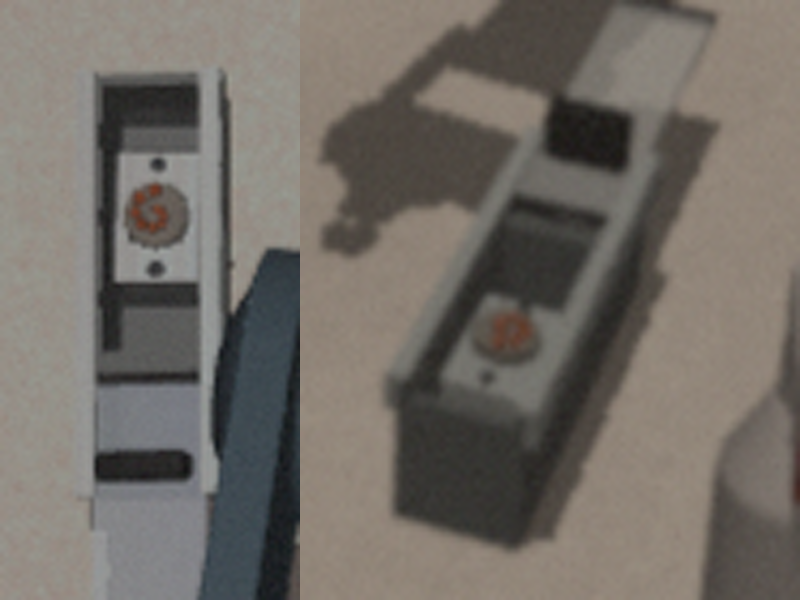

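The top crop shows the lid's rear edge as a thin dark line at (150,378), over the divider. The far compartment is fully open, and the carrier's fossil is at (155,215). Depth puts the edge at store x ≈ -45 mm, inside the -51 to -35 window.

```bash
python3 - <<'E'
from h import *
from station import optics
for n in("top","scene"):
    c=optics.camera(n)
    for l in("carrier",):
        for d in optics.find_in(c,l)[:1]:
            b=d["box"];print(n,l,np.round(b,1),d["confidence"])
c=dict(np.load("top2.npz"));r=rot(c["rotation"])@np.linalg.inv(c["K"])@[241.4,240.3,1]
print("holes mid",c["xyz"]+r*(.052-c["xyz"][2])/r[2])
c=dict(np.load("scene2.npz"))
for uv in((330+(205)/5,205+335*110/600),):
    r=rot(c["rotation"])@np.linalg.inv(c["K"])@[*uv,1];print("fossil scene",c["xyz"]+r*(.060-c["xyz"][2])/r[2])
E
python3 go.py .591 .2297 .17 2.7 .591 .2297 .024 2.7
```

```text
top carrier [231.9 223.6  15.8  34. ] 0.7
scene carrier [360.8 257.8  21.3  24.9] 0.91
holes mid [0.59081849 0.22985346 0.052     ]
fossil scene [0.59583853 0.23217306 0.06      ]
lin [14.81, 12.73, 3.55] turn 0.1 from [0.4711 0.0756 0.2055] yaw 2.8
lin [14.81, 12.74, 18.15] turn 0.1 from [0.4711 0.0756 0.2055] yaw 2.8
```

Emit:
apply_moves:
  increments:
    - {"linear": [5,4.2,2],"turn": 0}
    - {"linear": [10,8.5,3],"turn": 0}
    - {"linear": [14.8,12.8,3.5],"turn": 0}
    - {"linear": [14.85,12.85,3.5],"turn": 0}
    - {"linear": [14.85,12.85,8],"turn": 0}
    - {"linear": [14.85,12.85,12],"turn": 0}
    - {"linear": [14.85,12.85,15],"turn": 0}
    - {"linear": [14.85,12.85,17],"turn": 0}
    - {"linear": [14.85,12.85,18.1],"turn": 0}
    - {"linear": [14.85,12.85,18.1],"turn": 0}

```text
t: 8.07
ee_pos: [0.5925, 0.2293, 0.0247]
eef_rot: [-0.0, 0.69, 0.724, -0.0]
contact_force: [-0.3, 0.3, -0.4]
width: 0.0855
grasp_force: 0.0
```

Emit:
apply_moves:
  increments:
    - {"linear": [0,0,0],"turn": 0}
    - {"linear": [0,0,0],"turn": 0}
    - {"linear": [0,0,0],"turn": 0}
    - {"linear": [0,0,0],"turn": 0}
  jaw: 0
  force: 60

```text
t: 8.57
ee_pos: [0.5939, 0.2295, 0.0266]
eef_rot: [0.001, 0.69, 0.724, 0.001]
contact_force: [-1.1, -0.0, 6.0]
width: 0.0671
grasp_force: 70.2
```

Emit:
apply_moves:
  increments:
    - {"linear": [0,0,-1],"turn": 0}
    - {"linear": [0,0,-3.5],"turn": 0}
    - {"linear": [0,0,-7],"turn": 0}
    - {"linear": [0,0,-11],"turn": 0}
    - {"linear": [-2,-1,-14],"turn": 5}
    - {"linear": [-7,-3,-14.5],"turn": 14}
    - {"linear": [-12,-5.5,-14.5],"turn": 24}
    - {"linear": [-16.5,-7.5,-14],"turn": 34}
    - {"linear": [-18.6,-8.2,-12],"turn": 44}
    - {"linear": [-18.6,-8.2,-9],"turn": 54}
    - {"linear": [-18.6,-8.2,-6],"turn": 64}
    - {"linear": [-18.6,-8.2,-4],"turn": 73}
    - {"linear": [-18.6,-8.2,-2],"turn": 76.4}
    - {"linear": [-18.6,-8.2,-0.8],"turn": 76.4}
    - {"linear": [-18.6,-8.2,-0.8],"turn": 76.4}

```text
t: 10.45
ee_pos: [0.5186, 0.0397, 0.032]
eef_rot: [-0.0, 0.99, 0.143, -0.001]
contact_force: [-0.6, -0.3, -2.8]
width: 0.0671
grasp_force: 69.3
```

Emit:
apply_moves:
  increments:
    - {"linear": [0,0,0.7],"turn": 0}
    - {"linear": [0,0,1.2],"turn": 0}
    - {"linear": [0,0,1.5],"turn": 0}
    - {"linear": [0,0,1.6],"turn": 0}

```text
t: 10.95
ee_pos: [0.5195, 0.0395, 0.0167]
eef_rot: [-0.0, 0.99, 0.142, -0.0]
contact_force: [0.3, -0.4, -3.3]
width: 0.0668
grasp_force: 69.3
```

Emit:
apply_moves:
  increments:
    - {"linear": [0,0,0.1],"turn": 0}
    - {"linear": [0,0,0.2],"turn": 0}

```text
t: 11.2
ee_pos: [0.5197, 0.0395, 0.0149]
eef_rot: [0.0, 0.99, 0.142, 0.0]
contact_force: [-0.2, 0.9, -3.6]
width: 0.067
grasp_force: 69.3
```

Emit:
apply_moves:
  increments:
    - {"linear": [0,0,0.1],"turn": 0}
    - {"linear": [0,0,0.15],"turn": 0}

```text
t: 11.45
ee_pos: [0.5197, 0.0395, 0.0145]
eef_rot: [0.0, 0.99, 0.142, -0.0]
contact_force: [-7.9, 0.7, 12.4]
width: 0.0669
grasp_force: 71.2
```

Emit:
apply_moves:
  increments:
    - {"linear": [0,0,-0.05],"turn": 0}
    - {"linear": [0,0,-0.05],"turn": 0}
    - {"linear": [0,0,-0.05],"turn": 0}
    - {"linear": [0,0,-2],"turn": 0}
    - {"linear": [0,0,-6],"turn": 0}
    - {"linear": [0,0,-10],"turn": 0}
    - {"linear": [0,0,-12],"turn": -10}
    - {"linear": [0,0,-12],"turn": -20}
    - {"linear": [0,0,-12],"turn": -30}
    - {"linear": [0,0,-12],"turn": -40}
    - {"linear": [0,0,-12],"turn": -50}
    - {"linear": [0,0,-12],"turn": -60}
    - {"linear": [0,0,-12],"turn": -70}
    - {"linear": [0,0,-12],"turn": -80}
    - {"linear": [0,0,-12],"turn": -90}
    - {"linear": [0,0,-12],"turn": -90}
  jaw: 1

```text
t: 13.45
ee_pos: [0.5195, 0.0395, 0.1332]
eef_rot: [-0.0, 0.6, 0.8, -0.0]
contact_force: [-0.0, -1.4, 0.3]
width: 0.0854
grasp_force: 0.0
```

```bash
python3 - <<'E'
from look import *
c=shots("3")
for n in c:
    P=cloud(c[n]);m=(abs(P[:,0]-.52)<.06)&(abs(P[:,1]-.04)<.06)
    Q=P[m&(P[:,2]>.033)&(P[:,2]<.046)];print(n,len(Q),cv2.minAreaRect(Q[:,:2].astype(np.float32)*1000))
    Q=P[m&(P[:,2]>.046)&(P[:,2]<.06)];print(" fossil",Q.min(0),Q.max(0))
cv2.imwrite("pics/b3.png",cv2.resize(c["scene"]["img"][170:300,190:400],(775,480),interpolation=2))
E
python3 go.py .52 .0395 .02 16.3
```

```text
top 45 ((496.1158752441406, 60.81596374511719), (25.54867935180664, 12.636900901794434), 60.1676025390625)
lin [-0.01, 0.04, 11.33] turn -0.1 from [0.5195 0.0395 0.1333] yaw 16.2Traceback (most recent call last):
  File "<stdin>", line 6, in <module>
    return umr_minimum(a, axis, None, out, keepdims, initial, where)
ValueError: zero-size array to reduction operation minimum which has no identity
```

```bash
python3 - <<'E'
from look import *
c={n:dict(np.load(n+"3.npz")) for n in("top","scene")}
for n in ("scene",):
    P=cloud(c[n]);m=(abs(P[:,0]-.52)<.06)&(abs(P[:,1]-.04)<.06)
    Q=P[m&(P[:,2]>.033)&(P[:,2]<.046)];print(n,len(Q),cv2.minAreaRect(Q[:,:2].astype(np.float32)*1000))
    Q=P[m&(P[:,2]>.046)&(P[:,2]<.06)];print(" fossil",Q.min(0),Q.max(0))
cv2.imwrite("pics/b3.png",cv2.resize(c["scene"]["img"][170:300,190:400],(775,480),interpolation=2))
E
```

```text
scene 218 ((521.3739013671875, 39.7774658203125), (49.36652755737305, 67.27916717529297), 16.935033798217773)
 fossil [0.50563101 0.02484523 0.04683822] [0.53845156 0.05543855 0.0538099 ]
```

View pics/b3.png

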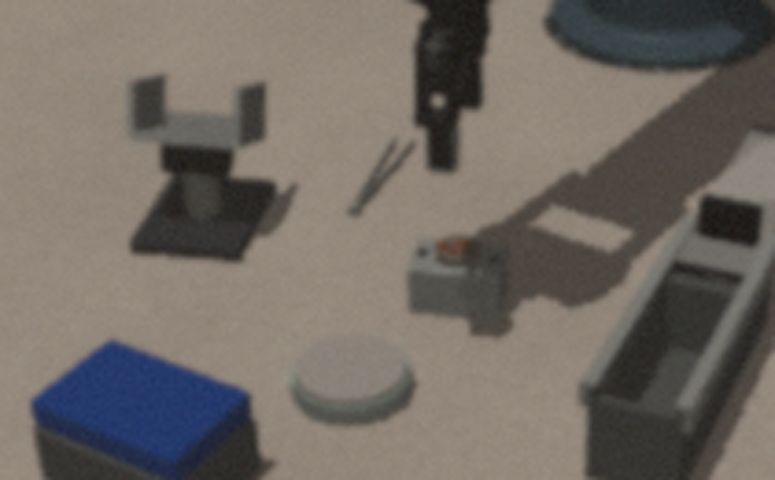

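The carrier stands upright on the bare bench at scene crop (455,275), fossil up, and the open gripper is above it. The dish, the forceps and the lid haven't moved. Next I regrasp it by the long sides.

Emit:
apply_moves:
  increments:
    - {"linear": [0,0.05,4],"turn": 0}
    - {"linear": [0,0.05,8],"turn": 0}
    - {"linear": [0,0.05,10.5],"turn": 0}
    - {"linear": [0,0.05,11.9],"turn": 0}
    - {"linear": [0,0.05,11.9],"turn": 0}

```text
t: 14.18
ee_pos: [0.5196, 0.0397, 0.0137]
eef_rot: [-0.001, 0.6, 0.8, -0.0]
contact_force: [-0.4, 0.1, 0.4]
width: 0.0854
grasp_force: 0.0
```

Emit:
apply_moves:
  increments:
    - {"linear": [0,0,0],"turn": 0}
    - {"linear": [0,0,0],"turn": 0}
    - {"linear": [0,0,0],"turn": 0}
    - {"linear": [0,0,0],"turn": 0}
    - {"linear": [0,0,0],"turn": 0}
  jaw: 0
  force: 50

```text
t: 14.8
ee_pos: [0.5213, 0.0395, 0.0156]
eef_rot: [0.001, 0.6, 0.8, 0.001]
contact_force: [1.0, 0.3, 6.0]
width: 0.0432
grasp_force: 52.8
```

```bash
python3 - <<'E'
from look import *
c=shots("4")
P=cloud(c["scene"])
# finger tips: points of fingers near far side of carrier in tool axes
from station import readout
s=readout.sense();L=(P-s["ee_pos"])@rot(s["eef_rot"]);print(s["ee_pos"])
for lo,hi in((.022,.05),(-.05,-.022)):
    Q=L[(L[:,1]>lo)&(L[:,1]<hi)&(abs(L[:,0])<.013)&(L[:,2]>-.03)&(L[:,2]<.03)]
    for z in np.arange(-.03,.02,.004):
        q=Q[abs(Q[:,2]-z)<.002]
        if len(q): print(round(z,3),len(q),np.percentile(q[:,1],[10,90]).round(4),np.percentile(q[:,0],[10,90]).round(4))
cv2.imwrite("pics/g4.png",cv2.resize(c["scene"]["img"][205:265,280:350],(700,600),interpolation=2))
E
```

```text
[0.52126227 0.03955349 0.01555644]
-0.03 3 [0.0299 0.0351] [-0.0017  0.0081]
-0.026 4 [0.0287 0.0329] [-0.0051  0.008 ]
-0.022 13 [0.0264 0.0349] [-0.0053  0.0062]
-0.018 11 [0.0265 0.0353] [-0.0099  0.0089]
-0.014 9 [0.027  0.0362] [-0.0069  0.0065]
-0.01 13 [0.0244 0.0351] [-0.0061  0.0081]
-0.006 7 [0.025  0.0359] [-0.007   0.0084]
-0.002 7 [0.0257 0.0315] [-0.0085  0.0071]
0.002 6 [0.0251 0.0294] [-0.0103  0.0071]
0.006 4 [0.0231 0.0282] [-0.0086  0.0052]
0.01 1 [0.0224 0.0224] [-0.0006 -0.0006]
0.014 37 [0.0251 0.0459] [-0.0101  0.01  ]
0.018 20 [0.0256 0.0471] [-0.0078  0.0071]
-0.03 1 [-0.0223 -0.0223] [0.0085 0.0085]
-0.026 1 [-0.0304 -0.0304] [0.0099 0.0099]
-0.022 2 [-0.0312 -0.0278] [0.0097 0.0103]
```

View pics/g4.png

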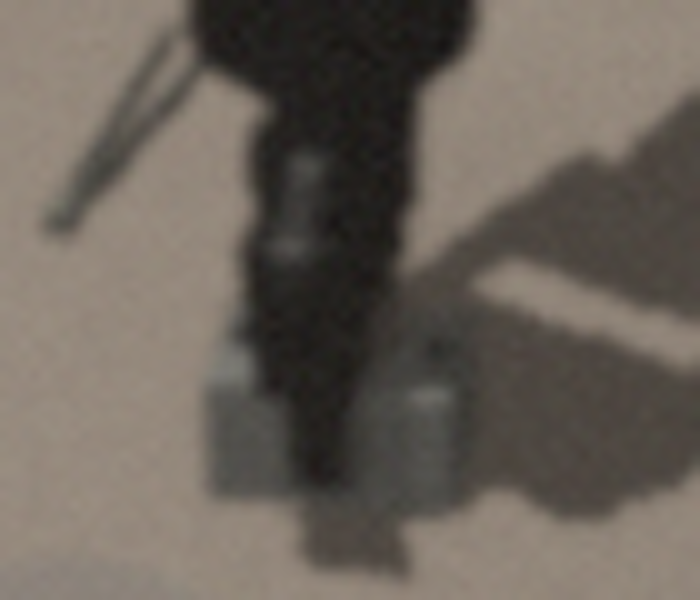

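The carrier is gripped by its long sides at crop (330,400), with the fingertips about 7 mm above the bench and the load upright. Now I lift it and carry it above the stand.

```bash
python3 go.py .4995 -.1994 .20 16.3 .4995 -.1994 .115 16.3
```

```text
lin [-22.34, -8.76, -18.44] turn 0.0 from [0.5213 0.0396 0.0156] yaw 16.3
lin [-22.33, -8.78, -9.94] turn 0.0 from [0.5213 0.0396 0.0156] yaw 16.3
```

Emit:
apply_moves:
  increments:
    - {"linear": [0,0,-1],"turn": 0}
    - {"linear": [0,0,-4],"turn": 0}
    - {"linear": [0,0,-9],"turn": 0}
    - {"linear": [-1,-0.5,-14],"turn": 0}
    - {"linear": [-5,-2,-18],"turn": 0}
    - {"linear": [-10,-4,-18.4],"turn": 0}
    - {"linear": [-15,-6,-18.4],"turn": 0}
    - {"linear": [-19.5,-7.7,-18.4],"turn": 0}
    - {"linear": [-22.3,-8.8,-18.4],"turn": 0}
    - {"linear": [-22.3,-8.8,-17],"turn": 0}
    - {"linear": [-22.3,-8.8,-14.5],"turn": 0}
    - {"linear": [-22.3,-8.8,-12.4],"turn": 0}
    - {"linear": [-22.3,-8.8,-11.5],"turn": 0}
    - {"linear": [-22.3,-8.8,-11.5],"turn": 0}

```text
t: 16.65
ee_pos: [0.4977, -0.1981, 0.1284]
eef_rot: [-0.001, 0.599, 0.801, -0.0]
contact_force: [-0.8, 0.6, -3.0]
width: 0.0433
grasp_force: 51.9
```

```bash
python3 - <<'E'
from look import *
c=shots("5")
cv2.imwrite("pics/s5.png",np.hstack([cv2.resize(c["scene"]["img"][165:235,205:275],(400,400),interpolation=2),cv2.resize(c["top"]["img"][240:320,405:485],(400,400),interpolation=2)]))
E
python3 go.py .4995 -.1994 .11 16.3
```

```text
lin [-0.06, 0.06, 2.0] turn 0.1 from [ 0.4987 -0.199   0.13  ] yaw 16.4
```

View pics/s5.png

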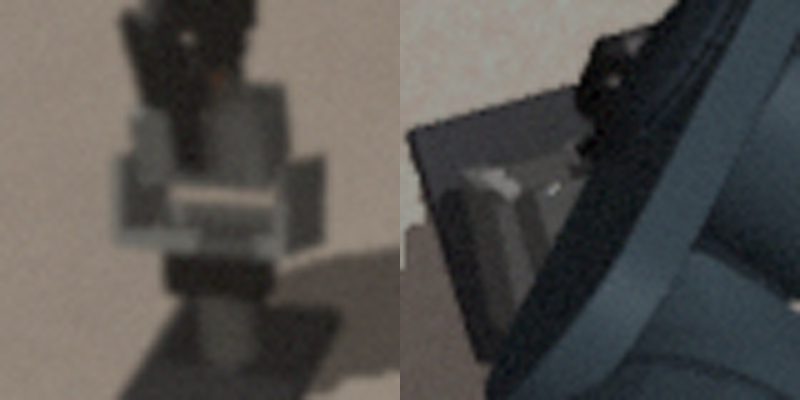

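The carrier hangs level above the plate between the cheeks: the scene crop has it at x≈135–285 and the cheeks at x≈118–322. I'll check the lateral centring with depth.

```bash
python3 - <<'E'
from look import *
c=dict(np.load("scene5.npz"));P=cloud(c,(205,165,75,72));P=P[P[:,2]>.07]
L=loc(P,.498,-.1998,0,.285)
for z in np.arange(.08,.165,.006):
    q=L[abs(L[:,2]-z)<.003]
    # lateral histogram
    h,_=np.histogram(q[:,1],np.arange(-.05,.0501,.005));print(round(z,3),h, "x",np.round([np.median(q[(q[:,1]>a)&(q[:,1]<a+.02),0]) if ((q[:,1]>a)&(q[:,1]<a+.02)).any() else np.nan for a in(-.03,.012)],4))
q=L[(L[:,2]>.122)&(L[:,2]<.150)&(L[:,0]>.015)&(L[:,0]<.035)];print("carrier y",np.percentile(q[:,1],[1,3,97,99]))
U_=L[(L[:,2]>.1)&(L[:,2]<.125)];a=U_[abs(U_[:,1])>.036];print("cheeks",np.percentile(a[a[:,1]<0,1],[5,50,95]),np.percentile(a[a[:,1]>0,1],[5,50,95]))
E
```

```text
0.08 [ 0  1 11  3  4  3  5  5  7  2  2  5  3  5  3  1  0  0  6  4] x [-0.022  -0.0207]
0.086 [ 0  1 12  2  4  1  2  2  2  2  3  1  2  2  3  4  4  0 10  7] x [0.0342 0.0309]
0.092 [ 0 10 12  2  4  6  6  4  3  6  4  4  5  6  4  4  3  4 14  5] x [0.0334 0.0338]
0.098 [ 1  5 10  2  0  0  0  0  0  1  0  1  0  0  0  0  0  0  9 10] x [nan nan]
0.104 [ 0  2  7  0  0  0  0  0  0  0  0  0  0  0  0  0  0  0 12  7] x [nan nan]
0.11 [ 1  5  5  0  0  0  0  0  0  0  0  0  0  0  0  0  0  1 11  7] x [nan nan]
0.116 [ 0  5  4  1  2  2  2  1  3  2  3  1  3  1  2  1  4  1 11  4] x [0.0204 0.0218]
0.122 [ 0  6  5  2  2  3  3  1  0  1  0  4  2  4  2  5 12  0  6  3] x [0.021  0.0217]
0.128 [0 4 2 4 3 2 4 1 2 3 3 4 5 1 3 1 8 4 5 2] x [0.0219 0.0213]
0.134 [ 0  0  0  1  1  3  4  1  1  3  1  3  5  4  5  5 12  2  0  0] x [0.0232 0.0217]
0.14 [ 0  0  0  3  3  3  3  1  2  5  2  7  5  3  4  4 10  0  0  0] x [0.0241 0.0212]
0.146 [ 0  0  0  1  2  6  6  1  1  4  3  6  3  3  4  2 13  1  0  0] x [0.021  0.0217]
0.152 [ 0  0  0  3  5  3  3  1  1  5  3  6 11  9  9 14 15  2  0  0] x [0.0204 0.0088]
0.158 [ 0  0  0  0  2  0  0  0  2  4  3 10  8 10  4  3  5  0  0  0] x [0.0174 0.0017]
0.164 [ 0  0  0  0  0  0  0  0  1  2  3 11 14  1  0  0  0  0  0  0] x [   nan 0.0017]
carrier y [-0.04331866 -0.03943951  0.04112026  0.04537691]
cheeks [-0.04444727 -0.03981833 -0.03798156] [0.04061144 0.04459913 0.04607769]
```

Emit:
apply_moves:
  increments:
    - {"linear": [-0.05,0.05,0.8],"turn": 0}
    - {"linear": [-0.05,0.05,1.6],"turn": 0}
    - {"linear": [-0.05,0.05,2.2],"turn": 0}
    - {"linear": [-0.05,0.05,2.3],"turn": 0}

```text
t: 17.25
ee_pos: [0.4985, -0.1992, 0.1055]
eef_rot: [-0.001, 0.6, 0.8, -0.0]
contact_force: [-0.3, 0.4, -3.0]
width: 0.0432
grasp_force: 51.9
```

Emit:
apply_moves:
  increments:
    - {"linear": [0,0,0.1],"turn": 0}
    - {"linear": [0,0,0.2],"turn": 0}

```text
t: 17.5
ee_pos: [0.4991, -0.1996, 0.1045]
eef_rot: [0.0, 0.6, 0.8, 0.0]
contact_force: [-0.1, 0.2, -3.6]
width: 0.044
grasp_force: 51.9
```

Emit:
apply_moves:
  increments:
    - {"linear": [0,0,0.1],"turn": 0}
    - {"linear": [0,0,0.2],"turn": 0}

```text
t: 17.75
ee_pos: [0.4993, -0.1996, 0.104]
eef_rot: [-0.0, 0.599, 0.8, -0.0]
contact_force: [-7.1, 3.4, 13.5]
width: 0.0433
grasp_force: 53.9
```

Emit:
apply_moves:
  increments:
    - {"linear": [0,0,-0.1],"turn": 0}
    - {"linear": [0,0,-0.1],"turn": 0}
  jaw: 0.5
  force: 20

```text
t: 18.0
ee_pos: [0.4992, -0.1997, 0.1041]
eef_rot: [0.0, 0.599, 0.8, -0.0]
contact_force: [-3.5, 0.8, 5.4]
width: 0.0432
grasp_force: 53.0
```

Emit:
apply_moves:
  increments:
    - {"linear": [0,0,0],"turn": 0}
    - {"linear": [0,0,0],"turn": 0}
  jaw: 0.53

```text
t: 18.25
ee_pos: [0.4987, -0.1997, 0.1031]
eef_rot: [0.0, 0.6, 0.8, -0.0]
contact_force: [-1.6, -1.0, 0.8]
width: 0.0453
grasp_force: 1.1
```

Emit:
apply_moves:
  increments:
    - {"linear": [0,0,0],"turn": 0}
    - {"linear": [0,0,0],"turn": 0}
  jaw: 0.56

```text
t: 18.5
ee_pos: [0.4989, -0.1994, 0.1031]
eef_rot: [-0.0, 0.6, 0.8, 0.0]
contact_force: [-1.0, -0.4, -1.2]
width: 0.0479
grasp_force: 0.5
```

Emit:
apply_moves:
  increments:
    - {"linear": [0,0,0],"turn": 0}
    - {"linear": [0,0,0],"turn": 0}
  jaw: 0.59

```text
t: 18.75
ee_pos: [0.4989, -0.1993, 0.1032]
eef_rot: [-0.0, 0.599, 0.8, 0.0]
contact_force: [-0.6, -0.5, 0.1]
width: 0.0502
grasp_force: 0.5
```

Emit:
apply_moves:
  increments:
    - {"linear": [0,0,0],"turn": 0}
    - {"linear": [0,0,0],"turn": 0}
  jaw: 0.62

```text
t: 19.0
ee_pos: [0.4989, -0.1994, 0.1032]
eef_rot: [-0.0, 0.6, 0.8, 0.0]
contact_force: [-0.3, -0.1, -1.3]
width: 0.0529
grasp_force: 0.5
```

```bash
cat > tilt.py <<'E'
import sys
from look import *
from station import readout
c=shots(sys.argv[1]);P=cloud(c["scene"],(205,160,75,77));L=loc(P,.4968,-.2002,0,.285)
# end-view profile: carrier's top/uphill face points, away from fingers
q=L[(L[:,2]>.09)&(L[:,0]>-.05)&(abs(L[:,1])>.014)&(abs(L[:,1])<.032)]
for a in np.arange(-.04,.05,.005):
    z=q[abs(q[:,0]-a)<.0025,2]
    if len(z): print(round(a,3),len(z),np.percentile(z,[10,50,90]).round(4))
q=L[(L[:,2]>.125)&(abs(L[:,1])<.034)&(L[:,2]<.15)];s=readout.sense();print(s["contact_force"].round(1),s["width"])
E
python3 tilt.py 6
```

```text
-0.03 1 [0.1764 0.1764 0.1764]
-0.025 5 [0.1231 0.1237 0.1693]
-0.02 10 [0.1241 0.1711 0.1805]
-0.015 12 [0.1246 0.1723 0.1981]
-0.01 11 [0.1249 0.1808 0.2008]
-0.005 11 [0.128  0.1951 0.2022]
-0.0 10 [0.1263 0.1274 0.1317]
0.005 5 [0.1269 0.1281 0.1284]
0.01 8 [0.1002 0.1303 0.1928]
0.015 28 [0.1083 0.1236 0.1882]
0.02 109 [0.0969 0.1143 0.1936]
0.025 54 [0.0938 0.1095 0.2154]
0.03 29 [0.091  0.1704 0.2295]
0.035 28 [0.0919 0.1304 0.2322]
0.04 5 [0.0907 0.0912 0.0918]
[-1.2 -0.9 -1.1] 0.0531262365230186
```

Depth shows the top face tilted about 11°, so the carrier is following the fingers in a controlled way. I'll keep opening slowly.

Emit:
apply_moves:
  increments:
    - {"linear": [0,0,0],"turn": 0}
    - {"linear": [0,0,0],"turn": 0}
  jaw: 0.65

```text
t: 19.35
ee_pos: [0.4989, -0.1994, 0.1033]
eef_rot: [-0.0, 0.599, 0.8, -0.0]
contact_force: [-0.9, -0.4, -0.7]
width: 0.0555
grasp_force: 0.6
```

Emit:
apply_moves:
  increments:
    - {"linear": [0,0,0],"turn": 0}
    - {"linear": [0,0,0],"turn": 0}
  jaw: 0.68

```text
t: 19.6
ee_pos: [0.4989, -0.1995, 0.1033]
eef_rot: [0.0, 0.6, 0.8, -0.0]
contact_force: [-1.2, -0.3, -1.1]
width: 0.0581
grasp_force: 0.6
```

Emit:
apply_moves:
  increments:
    - {"linear": [0,0,0],"turn": 0}
    - {"linear": [0,0,0],"turn": 0}
  jaw: 0.71

```text
t: 19.85
ee_pos: [0.4989, -0.1994, 0.1033]
eef_rot: [-0.0, 0.6, 0.8, -0.0]
contact_force: [-0.7, 0.6, -0.4]
width: 0.0607
grasp_force: 0.6
```

Emit:
apply_moves:
  increments:
    - {"linear": [0,0,0],"turn": 0}
    - {"linear": [0,0,0],"turn": 0}
  jaw: 0.74

```text
t: 20.1
ee_pos: [0.4989, -0.1994, 0.1033]
eef_rot: [-0.0, 0.6, 0.8, -0.0]
contact_force: [-0.6, -0.9, -1.7]
width: 0.0631
grasp_force: 0.7
```

```bash
python3 tilt.py 7
```

```text
-0.03 3 [0.1695 0.1705 0.1752]
-0.025 7 [0.1153 0.1164 0.1776]
-0.02 10 [0.118  0.1696 0.1839]
-0.015 7 [0.1571 0.1858 0.1962]
-0.01 10 [0.1259 0.1988 0.2038]
-0.005 14 [0.1213 0.1247 0.1978]
-0.0 1 [0.1235 0.1235 0.1235]
0.005 1 [0.1337 0.1337 0.1337]
0.01 25 [0.1127 0.1237 0.196 ]
0.015 49 [0.1058 0.114  0.1261]
0.02 65 [0.0921 0.1028 0.1956]
0.025 38 [0.0917 0.0996 0.2258]
0.03 21 [0.0928 0.1799 0.2315]
0.035 30 [0.0919 0.1735 0.2319]
0.04 10 [0.0903 0.0929 0.1087]
[-1.2 -0.2 -2.1] 0.06294898932571165
```

Emit:
apply_moves:
  increments:
    - {"linear": [0,0,0],"turn": 0}
    - {"linear": [0,0,0],"turn": 0}
  jaw: 0.77

```text
t: 20.45
ee_pos: [0.4989, -0.1994, 0.1033]
eef_rot: [-0.0, 0.6, 0.8, 0.0]
contact_force: [-1.1, 0.7, -1.8]
width: 0.0656
grasp_force: 0.7
```

Emit:
apply_moves:
  increments:
    - {"linear": [0,0,0],"turn": 0}
    - {"linear": [0,0,0],"turn": 0}
  jaw: 0.8

```text
t: 20.7
ee_pos: [0.4992, -0.1995, 0.1036]
eef_rot: [0.0, 0.6, 0.8, 0.0]
contact_force: [-0.5, -1.0, 0.1]
width: 0.0683
grasp_force: 0.1
```

Emit:
apply_moves:
  increments:
    - {"linear": [0,0,0],"turn": 0}
    - {"linear": [0,0,0],"turn": 0}
  jaw: 0.83

```text
t: 20.95
ee_pos: [0.4991, -0.1995, 0.1034]
eef_rot: [0.0, 0.599, 0.8, 0.0]
contact_force: [-0.0, -0.2, 0.2]
width: 0.071
grasp_force: 0.0
```

Emit:
apply_moves:
  increments:
    - {"linear": [0,0,0],"turn": 0}
    - {"linear": [0,0,0],"turn": 0}
  jaw: 0.86

```text
t: 21.2
ee_pos: [0.4989, -0.1994, 0.1033]
eef_rot: [0.0, 0.6, 0.8, 0.0]
contact_force: [-0.5, 0.4, -0.1]
width: 0.0732
grasp_force: 0.0
```

```bash
python3 tilt.py 8
```

```text
-0.035 2 [0.1713 0.1719 0.1726]
-0.03 1 [0.1764 0.1764 0.1764]
-0.025 8 [0.114  0.1708 0.181 ]
-0.02 5 [0.1719 0.1767 0.1826]
-0.015 11 [0.118  0.1859 0.1971]
-0.01 11 [0.1202 0.195  0.2028]
-0.005 4 [0.1453 0.1944 0.198 ]
0.005 6 [0.1183 0.1227 0.1248]
0.01 31 [0.1115 0.1192 0.1265]
0.015 42 [0.0993 0.1103 0.1223]
0.02 49 [0.0918 0.1016 0.2004]
0.025 30 [0.0906 0.0958 0.2251]
0.03 21 [0.0916 0.1884 0.2323]
0.035 36 [0.0909 0.1748 0.2314]
0.04 11 [0.0903 0.0947 0.23  ]
[ 0.3  0.4 -0.7] 0.07356788589754061
```

Emit:
apply_moves:
  increments:
    - {"linear": [0,0,0],"turn": 0}
    - {"linear": [0,0,0],"turn": 0}
    - {"linear": [0,0,-1],"turn": 0}
    - {"linear": [0,0,-4],"turn": 0}
    - {"linear": [0,0,-9],"turn": 0}
    - {"linear": [4,-4,-11],"turn": 0}
    - {"linear": [8,-4,-11],"turn": 0}
    - {"linear": [14,-4,-11],"turn": 0}
    - {"linear": [20,-4,-11],"turn": 0}
    - {"linear": [20,-4,-11],"turn": 0}
  jaw: 1

```text
t: 22.55
ee_pos: [0.4033, -0.016, 0.2138]
eef_rot: [0.0, 0.597, 0.802, 0.0]
contact_force: [-0.6, -0.4, 0.6]
width: 0.0856
grasp_force: 0.0
```

```bash
cat > seat.py <<'E'
import sys
from look import *
np.set_printoptions(suppress=True,precision=4)
c=shots(sys.argv[1])
for n,b in(("top",(405,245,80,75)),("scene",(215,170,55,65))):
    P=cloud(c[n],b);P=P[(P[:,2]>.065)&(P[:,2]<.15)]
    def f(p):
        L=loc(P,p[0],p[1],.075,p[2],np.radians(22))
        M=(L-[p[3],p[4],.008+p[7]])@R.from_euler("ZY",[p[5],p[6]]).as_matrix()
        cb=[((-22,-34,0),(22,34,40)),((-15,-15,40),(15,15,51))]
        return np.minimum(U(L,CR),U(M,cb))
    r=least_squares(f,(.508,-.197,.285,-.006,0,0,0,0),loss="soft_l1",f_scale=.002)
    print(n,r.x[:3],"carrier in cradle",r.x[3:5],"yaw/tilt deg",np.degrees(r.x[5:7]),"dz",r.x[7],np.median(f(r.x)))
cv2.imwrite(f"pics/s{sys.argv[1]}.png",np.hstack([cv2.resize(c["scene"]["img"][165:235,205:275],(400,400),interpolation=2),cv2.resize(c["top"]["img"][245:325,405:485],(400,400),interpolation=2)]))
E
python3 seat.py 9
```

```text
top [ 0.5062 -0.1971  0.2897] carrier in cradle [-0.004  -0.0008] yaw/tilt deg [-0.1359 -0.5252] dz 0.000528829021114023 0.0006862796753232848
scene [ 0.5164 -0.1941  0.3084] carrier in cradle [-0.0148 -0.0005] yaw/tilt deg [-1.7531  1.497 ] dz 0.004262874180346711 0.0012775349421373962
```

View pics/s9.png

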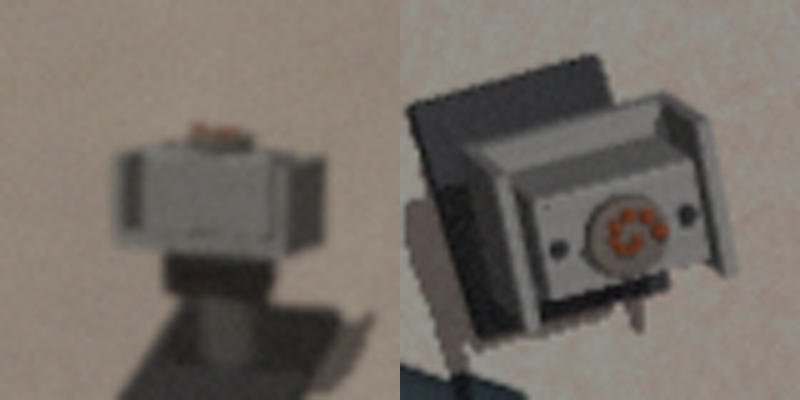

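The top crop shows the carrier flat on the plate, fossil up at (635,235), evenly between the cheeks. It sits about 4 mm uphill of the stop, as planned. I'll nudge it down with the closed fingertips.

```bash
python3 go.py .5512 -.1843 .2 16.3 .5512 -.1843 .108 16.3
```

```text
lin [-20.04, 9.39, 1.45] turn 0.1 from [ 0.4045 -0.0186  0.2141] yaw 16.4
lin [-20.03, 9.37, 10.65] turn 0.1 from [ 0.4045 -0.0186  0.2141] yaw 16.4
```

Emit:
apply_moves:
  increments:
    - {"linear": [-5,2.5,0.5],"turn": 0}
    - {"linear": [-10,5,0.5],"turn": 0}
    - {"linear": [-15,7.5,0.5],"turn": 0}
    - {"linear": [-20,9.4,0.5],"turn": 0}
    - {"linear": [-20,9.4,1],"turn": 0}
    - {"linear": [-20,9.4,5],"turn": 0}
    - {"linear": [-20,9.4,9],"turn": 0}
    - {"linear": [-20,9.4,10.6],"turn": 0}
    - {"linear": [-20,9.4,10.6],"turn": 0}
  jaw: 0

```text
t: 23.78
ee_pos: [0.5501, -0.1843, 0.1066]
eef_rot: [-0.001, 0.6, 0.8, -0.0]
contact_force: [1.5, 0.3, 0.2]
width: 0.0
grasp_force: 0.0
```

Emit:
apply_moves:
  increments:
    - {"linear": [0,-1,0],"turn": 0}
    - {"linear": [0,-2,0],"turn": 0}
    - {"linear": [0,-2.4,0],"turn": 0}
    - {"linear": [0,-2.4,0],"turn": 0}

```text
t: 24.28
ee_pos: [0.5275, -0.1913, 0.1078]
eef_rot: [0.0, 0.6, 0.8, 0.0]
contact_force: [-0.3, 0.3, -0.4]
width: 0.0002
grasp_force: 0.0
```

Emit:
apply_moves:
  increments:
    - {"linear": [0,-0.15,0],"turn": 0}
    - {"linear": [0,-0.3,0],"turn": 0}
    - {"linear": [0,-0.4,0],"turn": 0}

```text
t: 24.65
ee_pos: [0.5239, -0.1921, 0.1072]
eef_rot: [0.0, 0.599, 0.8, 0.0]
contact_force: [1.2, 0.5, -0.1]
width: -0.0001
grasp_force: 0.2
```

Emit:
apply_moves:
  increments:
    - {"linear": [0,-0.1,0],"turn": 0}
    - {"linear": [0,-0.15,0],"turn": 0}

```text
t: 24.9
ee_pos: [0.5224, -0.1925, 0.1073]
eef_rot: [0.0, 0.599, 0.8, 0.0]
contact_force: [0.6, 0.3, -0.3]
width: -0.0001
grasp_force: 0.2
```

Emit:
apply_moves:
  increments:
    - {"linear": [0,-0.1,0],"turn": 0}
    - {"linear": [0,-0.15,0],"turn": 0}

```text
t: 25.15
ee_pos: [0.5213, -0.1928, 0.1075]
eef_rot: [0.0, 0.6, 0.8, 0.0]
contact_force: [2.0, 2.0, 0.9]
width: 0.0003
grasp_force: 1.3
```

Emit:
apply_moves:
  increments:
    - {"linear": [0,-0.05,0],"turn": 0}
    - {"linear": [0,-0.1,0],"turn": 0}

```text
t: 25.4
ee_pos: [0.5208, -0.193, 0.1079]
eef_rot: [0.001, 0.6, 0.8, 0.001]
contact_force: [5.3, 3.0, 2.9]
width: 0.0001
grasp_force: 2.9
```

Emit:
apply_moves:
  increments:
    - {"linear": [0,-0.05,0],"turn": 0}
    - {"linear": [0,-0.05,0],"turn": 0}

```text
t: 25.65
ee_pos: [0.5206, -0.1931, 0.1082]
eef_rot: [0.001, 0.6, 0.8, 0.001]
contact_force: [3.5, 3.7, 3.5]
width: 0.0001
grasp_force: 3.1
```

Emit:
apply_moves:
  increments:
    - {"linear": [0,0.5,0],"turn": 0}
    - {"linear": [0,3,0],"turn": 0}
    - {"linear": [0,4,-4],"turn": 0}
    - {"linear": [0,4,-9],"turn": 0}
    - {"linear": [5,0,-11],"turn": 0}
    - {"linear": [10,-5,-11],"turn": 0}
    - {"linear": [16,-9,-11],"turn": 0}
    - {"linear": [20,-9,-11],"turn": 0}
    - {"linear": [20,-9,-11],"turn": 0}

```text
t: 26.78
ee_pos: [0.375, -0.0248, 0.2165]
eef_rot: [-0.0, 0.598, 0.801, -0.001]
contact_force: [1.1, -0.1, 0.5]
width: 0.0001
grasp_force: 0.0
```

```bash
python3 seat.py 10; python3 - <<'E'
from look import *
np.set_printoptions(suppress=True,precision=4)
# fixed cradle pose: carrier only (both shots)
for tag in("9","10"):
  for n,b,o in(("top",(405,245,80,75),(.5062,-.1971,.2875)),("scene",(215,170,55,65),(.5085,-.1965,.2875))):
    P=cloud(dict(np.load(n+tag+".npz")),b);P=P[(P[:,2]>.065)&(P[:,2]<.15)];L=loc(P,o[0],o[1],.075,o[2],np.radians(22))
    def f(p):
        M=(L-[p[0],p[1],.008])@R.from_euler("ZY",p[2:4]).as_matrix()
        return np.minimum(U(L,CR),U(M,[((-22,-34,0),(22,34,40)),((-15,-15,40),(15,15,51))]))
    r=least_squares(f,(-.006,0,0,0),loss="soft_l1",f_scale=.002);print(tag,n,r.x[:2],np.degrees(r.x[2:]))
    q=L[(L[:,2]>.044)&(L[:,2]<.052)&(abs(L[:,1])<.03)];print("  top face",np.polyfit(q[:,0],q[:,2],1))
c={n:dict(np.load(n+"10.npz")) for n in("top","scene")};S=[]
print("store top",store(cloud(c["top"],(215,195,55,125))[:, :]*1 if 0 else (lambda P:P[P[:,2]>.06])(cloud(c["top"],(215,195,55,160))),(.5525,.228,.047,.15,-.09)))
E
```

```text
top [ 0.506  -0.1971  0.2935] carrier in cradle [-0.0068 -0.0008] yaw/tilt deg [-0.3369 -0.3964] dz 0.0003522577128303723 0.0007317217737193224
scene [ 0.5155 -0.1944  0.31  ] carrier in cradle [-0.0157 -0.0014] yaw/tilt deg [-0.8959 -0.9958] dz 0.003916330319117661 0.0013471114985434975
9 top [-0.004  -0.0008] [-0.0767 -0.4976]
  top face [-0.0064  0.0487]
9 scene [-0.0072 -0.0008] [-0.7452  1.436 ]
  top face [-0.1254  0.049 ]
10 top [-0.0069 -0.0008] [ 0.0146 -0.544 ]
  top face [-0.0094  0.0485]
10 scene [-0.009  -0.0016] [ 0.2486 -0.8651]
  top face [-0.1116  0.0489]
store top (array([ 0.5543,  0.2282,  0.0463,  0.1422, -0.0925]), np.float64(0.001323374824211264))
```

View pics/s10.png

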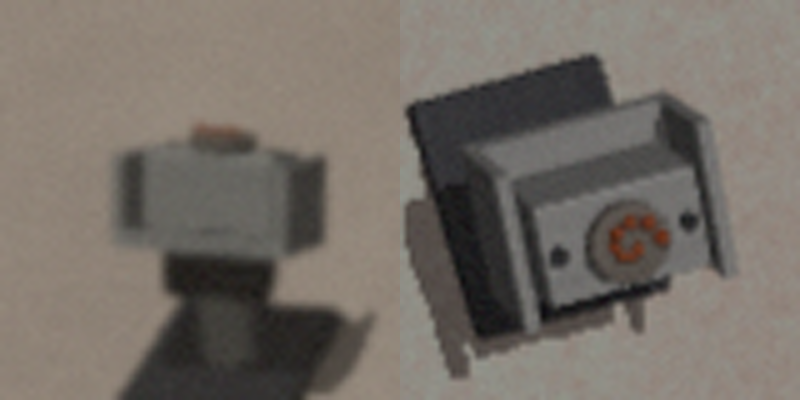

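The carrier is seated: top crop (635,235), centred between the cheeks and flat. The cameras put it at cradle x ≈ -7 to -9 mm, against a seat of -8. The pushing force also rose and stalled at the stop. The lid measures about 0.152 m, inside its window, so I'm handing in.

```bash
python3 -c "
from station import manip
print(manip.close_job())"
```

```text
the job is handed in; nothing more can be done
None
```

I handed the job in at about 27 s: the lid is back about 0.152 m, with its edge over the divider, and the carrier lies flat, fossil up, against the low stop. It was set down and regrasped as asked, and no bystander was touched; the hand-in returned no verdict.

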